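# Clear a spring-pusher tray and hold it open for restocking

## Robot

A 6-joint arm with a two-finger parallel gripper is mounted at the origin on the work surface. World frame = base frame: x ahead of the robot, y to its left, z up, the work surface at z = 0. Lengths are in m, angles in degrees, forces in N, time in s.
With the tool pointing down it reaches from about 0.425 to 0.95 m from the base axis. Payload 3.5 kg.
Tool frame: the origin (TCP) lies at the very end of the fingers, on their centre line; the grasp point (between the pads) lies 19 mm behind it; z points along the fingers, y is the line along which they close (so a half turn about z gives the same grasp; the last joint's range is limited). The gripper opens to 85 mm and grips with 20 to 120 N. Pads are 22 mm wide; open, the fingers measure 114 mm over their backs; the gripper's body (76 mm by 85 mm) begins 54 mm behind the grasp point. The pads swing forward as they close: fully open they stand 13 mm farther back than shut.
Start: joints at [54.832, 16.404, 90.338, -0, 73.258, -8.594], TCP at [0.302, 0.604, 0.231] pointing down, gripper open.
Joint ranges: [-158.93, 158.93], [-51.34, 127.21], [12.03, 142.37], [-87.48, 267.48], [13.55, 161.25], [-162.69, 162.69]. Speed limits (degrees/s): [159.86, 159.86, 180, 180, 180, 180].

## Interface

Orientations are given as [roll, pitch, yaw] about the fixed x, y, z axes, in that order (R = Rz(yaw) Ry(pitch) Rx(roll)).
In Python, from plant import sensors, cams, r, finder gives the robot as it stands. The module is installed in compiled form; this text tells all that it offers.
- The arm moves only by the tool step_arm, never from a script. Its argument "motion" is a list that holds one entry, the list of rows, each a list of 6 numbers: the shift along the world's x, y, z in mm, then the turn, a rotation vector about the world's x, y, z in rad. In form: [[[tx, ty, tz, rx, ry, rz], ...]]. A call has 1 to 12 rows; each row is the pose to reach, as a shift and turn from the pose commanded when the call began; what a row does not reach only later rows make up. A row lasts 1/10 s, in which the tool goes at most 50 mm and 8.59 degrees, less where a joint would pass 70% of its speed; a pose out of reach is approached as far as the arm can. A call with a gripper value outside its range is refused whole. "claw" is the closure, from 0 (fully open) to 1 (shut), set as the call begins (left out, the last holds). The fingers move at their own pace and stop on an object; "grip_force" is the grip in N (left out, the last holds). Time passes only in rows, so rows that repeat a pose let the fingers close. It gives the time, the measured TCP pose, the force, the opening and the grip force at its end, in the units of the state.
- sensors.read_state(): the state, without advancing time (a new reading comes with each control period).
- cams.read_camera(name): name is "side" or "top" or "wrist"; returns (picture, depth): 400x640x3 uint8, blue, green, red; 400x640 float32, m along the optical axis (not along the pixel's ray), 0 where there is no reading.
- cams.calibration(name): a dict with "fx", "fy", "cx", "cy" (pixels), "world_to_cam" (4x4, takes a point from world to camera coordinates). Camera axes: x right, y down, z forward; pixel columns grow to the right and rows downward; lengths in m; the calibration is good to about 2 mm. A picture is of the moment at which its call begins: read the wrist's pose just before it. calibration takes no time and is no camera call; for the wrist camera it gives the pose at the moment of the call.
- r.close_job(): hands the job in; it is judged then, once.
Trained networks look in the newest picture that a camera, given by its name, has taken for a name from the list of things; names that differ only in an ending like _2 or _b are one class to them, and where a whole thing is asked for, a point or a joint stands for the part that bears it (a point fixed in the world has none). Each returns a list of dicts, best first, with "conf" (0 to 1); they miss things now and then, are a little off and sometimes report something else, mostly with a low value. They report only what shows in the picture. A call takes as long as a camera call. They do not tell look-alikes from the thing itself.
- finder.regions_of(camera, query): "pixels" (400x640 bool, what is visible of it) and "position" ([row, column] in pixels, amid what is visible of it).
- finder.place_of(camera, query): "position" ([row, column] in pixels: a listed point, or the origin of a listed thing).
The state is a dict: "clock": time; "joint_pos": joint angles; "joint_vel": joint speeds; "tau": joint torques, N m; "tool_pos": TCP position; "orientation": TCP orientation; "wrist_force": force on the tool from outside, world axes, zero at the start; "wrist_torque": the same for the moment, N m; "finger_gap": opening from 0.0 (shut) to 1.0 (fully open); "grasp_force": force on a finger pad.
Only numpy, scipy, OpenCV 4.12 (cv2) and the standard library are available. Lean on these libraries where they do the work, as an engineer would, in place of code of your own. Each camera call takes 0.05 s, during which the arm holds its last target. There are 200 camera calls.

## Task

Make the narrow pusher tray ready for fresh stock: lift the last tall carton out of it and set it down upright, not dropped, inside the empty cardboard tray, and let go of it. Then draw that tray's spring pusher back until its face is level with the black loading line and keep it there: finish while still holding the pusher, because it springs forward when released and a colleague is about to fill the row. Leave the other tray's row of squat boxes and the other goods on the counter as they are.

Things in the scene. Friction and masses are not known exactly. Their poses are not given: they have to be found in the camera images.
- tray: Narrow pusher tray, fixed: light grey floor 240 long (x), 56 wide (y), 8 thick; clear walls 4 thick, 40 high; lane 48 wide. Origin: centre of its underside. x runs along the row to its front, which faces away from the robot (yaw within 0.3 rad). Clear front stop 45 high, inner face at x = +116. It may have changed places with the wider tray or the cardboard tray.
- pusher (a joint): Slide of the narrow tray's spring pusher, m: distance of its face from the front stop, 0 to 0.165, growing as it is drawn back (tray's -x). 0.132: face level with the loading line. The spring drives it forward with 6 N (front) to 8 N (back); let go, it runs forward at about 0.5 m/s. At the start it presses on the carton (0.042).
- pull_tab (a point): Centre of the pull tab on top of the narrow tray's black pusher: 10 thick (tray x), 38 wide (tray y), from 88 to 104 above the counter; 5 behind the pusher's face. Below it a paddle 4 thick, 44 wide; behind the paddle nothing is higher than 46. Can be pinched from above across its thickness.
- load_line (a point): Centre of the black loading line, 3 wide, across the narrow tray's floor and up both walls, at x = -16 in the tray's frame, 132 behind the front stop; this point is on the lane floor, 8 above the counter.
- carton_mid (a point): Centre of the last tall carton: plain white, 42 x 42 x 112 high, about 0.11 kg, z up. It stands in the narrow tray against the front stop, pinched by the pusher behind it (6.5 N); bottom 8, top 120 above the counter. Lifted straight up, it is clear once its bottom is over 104. Its sides (tray y) are free above the walls.
- stock_tray: Empty shallow cardboard tray, fixed to the counter, 170 (x) x 125 (y) x 38 high, walls 4 thick, inner floor 4 above the counter. Origin at the centre of its underside.
- jar_row (a point): Centre of the middle one of three squat white boxes, 50 x 50 x 46 high, in a row in the wider pusher tray (240 x 66, same make, its pusher drawn back behind the row, tab top 104). Not to be disturbed.
- tin_a_mid (a point): Centre of a loose aluminium tin, 40 across, 22 high, between the trays. Not to be disturbed.
- tin_b_mid (a point): Centre of a loose aluminium tin, 36 across, 26 high, between the trays. Not to be disturbed.
- pump_bottle_mid (a point): Loose white pump bottle, 60 across, 177 high, at the far side of the counter; this point is on its axis 60 above the counter. Not to be disturbed.
- tape_roll_mid (a point): Centre of a loose roll of packing tape lying flat, 104 across, 50 high, at the far side of the counter. Not to be disturbed.
There are look-alikes about, which are no part of the job. Leave any purple look-alike of the part that bears carton_mid alone.

How it is judged (in metres and radians):
On the way, in this order (a step that is already met when the one before it is completed fails the run):
1. the hand lowers the carton into the cardboard tray: its bottom within 12 mm of the tray's floor, upright, still held (x of carton_mid in the frame of stock_tray between -0.062 and 0.062 m and y of carton_mid in the frame of stock_tray between -0.04 and 0.04 m and z of carton_mid in the frame of stock_tray between 0.05 and 0.072 m and angle between carton_mid's own z axis and vertical below 0.2 rad and contact force between the fingers and carton above 0.5 N), for 0.05 s.
2. the carton stands upright on the cardboard tray's floor, let go (x of carton_mid in the frame of stock_tray between -0.062 and 0.062 m and y of carton_mid in the frame of stock_tray between -0.04 and 0.04 m and z of carton_mid in the frame of stock_tray between 0.05 and 0.068 m and angle between carton_mid's own z axis and vertical below 0.1 rad and contact force between each of the arm, the fingers and carton below 0.1 N and linear speed of carton below 0.03 m/s), for 0.2 s.
At the end, for the whole second after the job is handed in: The tall carton stands upright (within 6 degrees), let go, on the cardboard tray's floor; the fingers hold the pusher (over 2 N) at rest with its face within 6 mm of the loading line (joint 0.126 to 0.138); squat boxes, tins, bottle and tape roll are within 25 mm of where they were (x of carton_mid in the frame of stock_tray between -0.062 and 0.062 m and y of carton_mid in the frame of stock_tray between -0.04 and 0.04 m and z of carton_mid in the frame of stock_tray between 0.05 and 0.068 m and angle between carton_mid's own z axis and vertical below 0.1 rad and linear speed of carton below 0.03 m/s and contact force between the fingers and carton below 0.1 N and value of joint pusher between 0.126 and 0.138 m and velocity of joint pusher between -0.01 and 0.01 m/s and contact force between the fingers and pusher above 2 N and distance of each of tin_a_mid, tin_b_mid, pump_bottle_mid, tape_roll_mid, jar_row from where it was at the start of the episode below 0.025 m); the arm keeps its last pose, push and grip.
It fails at once if the round flat tin A is pushed more than 25 mm out of place (distance of tin_a_mid from where it was at the start of the episode above 0.025 m).
It fails at once if the round flat tin B is pushed more than 25 mm out of place (distance of tin_b_mid from where it was at the start of the episode above 0.025 m).
It fails at once if the pump bottle is pushed more than 25 mm out of place (distance of pump_bottle_mid from where it was at the start of the episode above 0.025 m).
It fails at once if the tape roll is pushed more than 25 mm out of place (distance of tape_roll_mid from where it was at the start of the episode above 0.025 m).
It fails at once if the row of squat boxes is pushed more than 25 mm out of place (distance of jar_row from where it was at the start of the episode above 0.025 m).
It also fails if it takes over 56 s, if anything falls off the work surface, if the arm or the gripper's body presses on something with over 40 N, if the wrist force passes 120 N, or if a joint passes its speed limit or range.

## Working session

There is one attempt and no reset: what is moved stays moved. The work goes in short steps, Python scripts to look and compute and a tool call to move; the robot and the scene stay as the last step left them, time stands still between calls to the robot, and variables do not carry over. Pictures are saved under pics/ and viewed, at most 10 in all, crops included, and the job is handed in when it is done.

Besides the shell and the picture viewer there is one more tool, called by a JSON object that holds its "api" and its "payload". step_arm: Moves the arm, as the interface text tells. Its arguments: {"type":"object","properties":{"motion":{"type":"array"},"claw":{"type":"number"},"grip_force":{"type":"number"}},"required":["motion"]}

```bash
mkdir -p pics; cat > h.py <<'E'
import numpy as np, cv2
from plant import sensors, cams, r, finder
def world(cam, px, depth=None, z=None):
    c=cams.calibration(cam); T=np.linalg.inv(c["world_to_cam"])
    px=np.atleast_2d(np.array(px,float)); 
    d=np.stack([(px[:,1]-c["cx"])/c["fx"],(px[:,0]-c["cy"])/c["fy"],np.ones(len(px))],1)@T[:3,:3].T
    o=T[:3,3]
    s=(z-o[2])/d[:,2] if z is not None else depth
    return o+d*np.reshape(s,(-1,1))
def cloud(cam,D,mask=None):
    m=(D>0) if mask is None else (D>0)&mask
    p=np.argwhere(m); return p,world(cam,p,D[m])
E
python3 - <<'E'
from h import *
s=sensors.read_state(); print(s["clock"],s["tool_pos"],s["orientation"])
for c in("top","side"):
    im,D=cams.read_camera(c); cv2.imwrite(f"pics/{c}0.png",im); np.save(f"{c}0.npy",D)
    for q in["carton_mid","stock_tray","load_line","pull_tab","tray"]:
        for f in finder.place_of(c,q)[:3]:
            rr,cc=np.clip(np.round(f["position"]).astype(int),0,[399,639]); print(c,q,round(f["conf"],2),rr,cc,world(c,[rr,cc],D[rr,cc]).round(3))
E
```

```text
0.0 [0.30155548 0.60314753 0.22992463] [-1.79864095e+02 -2.01614263e-02  1.53424621e+02]
top carton_mid 0.95 210 205 [[0.627 0.215 0.118]]
top carton_mid 0.93 170 181 [[0.71  0.269 0.097]]
top carton_mid 0.88 157 220 [[0.734 0.196 0.093]]
top stock_tray 0.56 249 440 [[ 0.554 -0.23   0.003]]
top stock_tray 0.29 249 327 [[ 0.556 -0.003  0.053]]
top load_line 0.67 269 201 [[0.527 0.253 0.006]]
top load_line 0.2 219 197 [[0.612 0.231 0.114]]
top pull_tab 0.77 219 198 [[0.611 0.228 0.116]]
side carton_mid 0.82 288 266 [[0.619 0.248 0.102]]
side carton_mid 0.63 240 277 [[0.643 0.144 0.084]]
side carton_mid 0.62 260 202 [[0.741 0.226 0.088]]
side stock_tray 0.83 159 366 [[ 0.563 -0.208  0.003]]
side load_line 0.56 340 320 [[0.527 0.257 0.011]]
side pull_tab 0.75 288 262 [[0.622 0.254 0.109]]
side pull_tab 0.72 212 223 [[0.751 0.13  0.1  ]]
side pull_tab 0.65 288 275 [[0.607 0.241 0.098]]
```

View pics/top0.png

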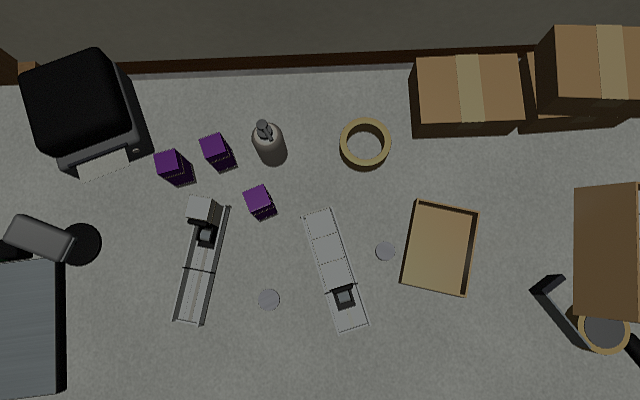

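View pics/side0.png

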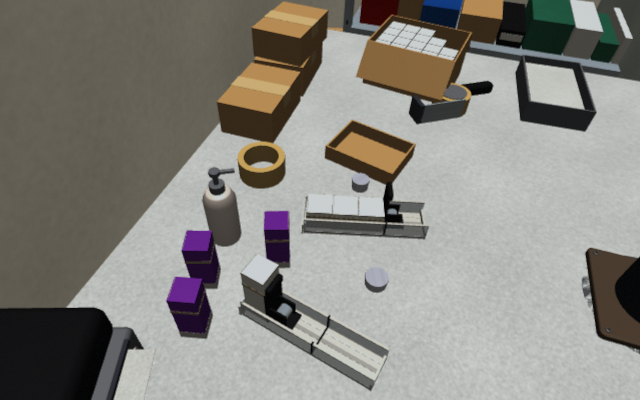

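The top view shows the narrow tray at the left, with the white carton at (205,205) and the line at (269,200). The cardboard tray is at (249,440), and a purple look-alike sits at (202,260) near the carton. Next I'll fit the geometry.

```bash
python3 - <<'E'
from h import *
im=cv2.imread("pics/top0.png"); D=np.load("top0.npy")
P=np.full((400,640,3),np.nan); m=D>0; p,w=cloud("top",D); P[m]=w
g=im.astype(int); sat=g.max(2)-g.min(2)
def rect(n,m):
    q=P[m][:,:2]; (c,s,a)=cv2.minAreaRect((q*1000).astype(np.float32)); print(n,m.sum(),np.round(c,1),np.round(s,1),round(a,1),"zmed",np.median(P[m][:,2]).round(4))
R=np.zeros((400,640),bool); R[185:240,170:235]=1
rect("carton top",R&(P[...,2]>0.11)&(g.mean(2)>110)&(sat<40))
rect("dark tab",R&(P[...,2]>0.085)&(P[...,2]<.12)&(g.mean(2)<50)&(sat<30))
R[:]=0; R[190:310,390:490]=1
b=R&(sat>40); rect("stock rim",b&(P[...,2]>.03)&(P[...,2]<.045)); rect("stock all",b&(P[...,2]<.045))
R[:]=0; R[235:335,165:235]=1
rect("tray floor",R&(P[...,2]>.004)&(P[...,2]<.06)&(g.mean(2)>100))
R[:]=0; R[255:285,175:225]=1
rect("line",R&(g.mean(2)<45))
R[:]=0; R[175:225,235:285]=1
rect("purple",R&(P[...,2]>.08))
cv2.imwrite("pics/z.png",cv2.resize(im[170:335,140:290],None,fx=3.6,fy=3.6,interpolation=cv2.INTER_CUBIC))
s=cv2.imread("pics/side0.png");cv2.imwrite("pics/zs.png",cv2.resize(s[230:390,220:400],None,fx=3.6,fy=3.6,interpolation=cv2.INTER_CUBIC))
E
```

```text
carton top 502 [633.1 228.7] [42.2 41.1] 78.3 zmed 0.1193
dark tab 255 [617.2 219.9] [32.  61.5] 34.9 zmed 0.103
stock rim 381 [ 556.3 -223.1] [124.5 169.4] 75.6 zmed 0.037
stock all 3032 [ 556.3 -223.1] [124.5 169.4] 75.6 zmed 0.0034
tray floor 1761 [497.4 257.6] [190.9 128.7] 2.2 zmed 0.0084
line 66 [527.4 250.3] [56.6 63.1] 82.2 zmed 0.0103
purple 617 [647.6 123.4] [43.  42.6] 21.8 zmed 0.1109
```

View pics/z.png

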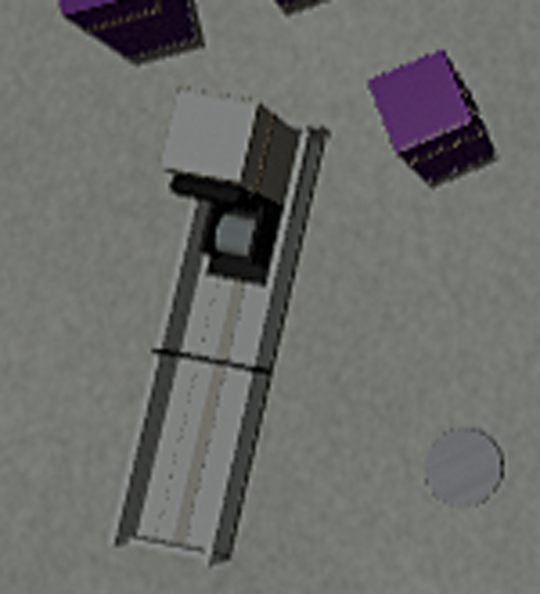

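The zoom confirms it: carton top at zoom (205,135), tab right behind it at (190,190), loading line at (360,210). Tray yaw is about -11.7°. Before moving I'll check heights along the path.

```bash
python3 - <<'E'
from h import *
for c in("top","side"):
    p,w=cloud(c,np.load(c+"0.npy"))
    for x0 in np.arange(.3,.8,.1):
        print(c,round(x0,1),[ (lambda s: round(float(np.percentile(s,99)),3) if len(s) else None)(w[(w[:,0]>=x0)&(w[:,0]<x0+.1)&(w[:,1]>=y0)&(w[:,1]<y0+.1),2]) for y0 in np.arange(-.3,.7,.1)])
E
```

```text
top 0.3 [0.003, 0.003, 0.004, 0.003, 0.003, 0.003, 0.003, 0.004, 0.046, 0.046]
top 0.4 [0.038, 0.038, 0.104, 0.041, 0.024, 0.041, 0.003, 0.003, 0.046, 0.046]
top 0.5 [0.038, 0.038, 0.056, 0.056, 0.003, 0.045, 0.003, 0.152, 0.166, 0.055]
top 0.6 [0.038, 0.038, 0.054, 0.064, 0.113, 0.122, 0.038, 0.152, 0.166, 0.003]
top 0.7 [0.091, 0.088, 0.051, 0.17, 0.171, 0.113, 0.144, 0.149, 0.149, 0.003]
side 0.3 [0.002, 0.002, 0.008, 0.002, 0.002, 0.003, 0.002, None, None, None]
side 0.4 [0.038, 0.038, 0.104, 0.051, 0.023, 0.041, 0.04, None, None, None]
side 0.5 [0.039, 0.039, 0.056, 0.055, 0.003, 0.045, 0.003, None, None, None]
side 0.6 [0.039, 0.038, 0.055, 0.056, 0.114, 0.122, 0.003, 0.003, None, None]
side 0.7 [0.091, 0.088, 0.052, 0.171, 0.172, 0.114, 0.144, 0.15, None, None]
```

{"api": "step_arm", "payload": {"motion": [[[30, -34, 0, 0, 0, 0.02], [61, -68, 0, 0, 0, 0.05], [91, -102, 0, 0, 0, 0.07], [121, -136, 0, 0, 0, 0.1], [151, -170, 0, 0, 0, 0.12], [181, -204, 0, 0, 0, 0.15], [211, -238, 0, 0, 0, 0.18], [241, -272, 0, 0, 0, 0.2], [271, -306, 0, 0, 0, 0.23], [301, -340, 0, 0, 0, 0.25], [331.5, -374, 0, 0, 0, 0.26], [331.5, -374, 0, 0, 0, 0.26]]], "claw": 0, "grip_force": 40}}

```text
clock: 1.8
tool_pos: [0.6367, 0.225, 0.2312]
orientation: [-179.9, 0.1, 168.0]
wrist_force: [0.4, -0.7, 0.3]
finger_gap: 1.002
grasp_force: 0.0
```

```bash
python3 - <<'E'
from h import *
s=sensors.read_state(); print(s["clock"],s["tool_pos"],s["orientation"],s["joint_pos"])
im,D=cams.read_camera("wrist"); cv2.imwrite("pics/w1.png",im)
p,w=cloud("wrist",D)
g=im.astype(int)[D>0]; m=(w[:,2]>.113)&(w[:,2]<.127)&(g.max(1)-g.min(1)<40)&(np.hypot(w[:,0]-.633,w[:,1]-.229)<.06)&(g.mean(1)>90)
print(m.sum(),cv2.minAreaRect((w[m,:2]*1000).astype(np.float32)),np.median(w[m,2]))
E
```

```text
1.8 [0.63669953 0.2249563  0.23123603] [-1.79937426e+02  1.11254691e-01  1.67989608e+02] [ 10.903439    16.40914125  90.34111076  -0.10546927  73.17166196
 -67.05564301]
2528 ((632.14599609375, 231.36509704589844), (41.856204986572266, 41.71476745605469), 78.02622985839844) 0.11985627065616655
```

View pics/w1.png

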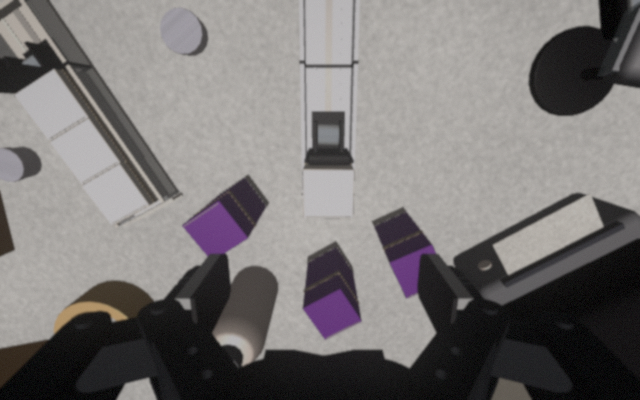

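The wrist view shows the carton centred below at (190,330) with purple cartons clear of the straight-down path. I'll re-read the pose now that it has settled.

```bash
python3 - <<'E'
from h import *
for i in range(3):
    cams.read_camera("wrist"); s=sensors.read_state(); print(s["clock"],s["tool_pos"],s["orientation"],s["joint_vel"].round(2))
E
```

```text
1.9 [0.63385621 0.22874135 0.23105003] [ 1.79989626e+02 -4.29572003e-02  1.68189848e+02] [ 2.35 -0.88  0.96  0.2   0.09  0.01]
1.95 [0.63316625 0.22979118 0.23111267] [ 1.79987773e+02 -4.59733406e-02  1.68289216e+02] [ 1.57 -0.67  0.55 -0.05 -0.06 -0.12]
2.0 [0.63277026 0.23049354 0.23119556] [ 1.79989129e+02 -3.88813045e-02  1.68364441e+02] [ 1.07 -0.37  0.27 -0.26 -0.08 -0.  ]
```

{"api": "step_arm", "payload": {"motion": [[[0, 0, -40, 0, 0, 0], [0, 0, -80, 0, 0, 0], [0, 0, -115, 0, 0, 0], [0, 0, -145, 0, 0, 0], [0, 0, -161, 0, 0, 0], [0, 0, -161, 0, 0, 0], [0, 0, -161, 0, 0, 0], [0, 0, -161, 0, 0, 0]]]}}

```text
clock: 2.8
tool_pos: [0.635, 0.2304, 0.0731]
orientation: [179.9, 0.2, 168.3]
wrist_force: [-0.4, -0.7, 0.7]
finger_gap: 1.001
grasp_force: 0.0
```

{"api": "step_arm", "payload": {"motion": [[[0, 0, 0, 0, 0, 0], [0, 0, 0, 0, 0, 0], [0, 0, 0, 0, 0, 0], [0, 0, 0, 0, 0, 0], [0, 0, 0, 0, 0, 0], [0, 0, 0, 0, 0, 0], [0, 0, 0, 0, 0, 0], [0, 0, 0, 0, 0, 0], [0, 0, 0, 0, 0, 0], [0, 0, 0, 0, 0, 0]]], "claw": 1, "grip_force": 45}}

```text
clock: 3.8
tool_pos: [0.6338, 0.2295, 0.0713]
orientation: [-180.0, 0.0, 168.3]
wrist_force: [-2.6, -0.9, 6.1]
finger_gap: 0.489
grasp_force: 47.8
```

{"api": "step_arm", "payload": {"motion": [[[0, 0, 10, 0, 0, 0], [0, 0, 25, 0, 0, 0], [0, 0, 40, 0, 0, 0], [0, 0, 55, 0, 0, 0], [0, 0, 70, 0, 0, 0], [0, 0, 85, 0, 0, 0], [0, 0, 100, 0, 0, 0], [0, 0, 115, 0, 0, 0], [0, 0, 125, 0, 0, 0], [0, 0, 132, 0, 0, 0], [0, 0, 132, 0, 0, 0], [0, 0, 132, 0, 0, 0]]]}}

```text
clock: 5.0
tool_pos: [0.6329, 0.2298, 0.2018]
orientation: [-180.0, -0.1, 168.3]
wrist_force: [-0.5, -0.3, -1.7]
finger_gap: 0.488
grasp_force: 46.9
```

```bash
python3 - <<'E'
from h import *
s=sensors.read_state(); print(s["clock"],s["tool_pos"],s["orientation"],s["wrist_force"],s["finger_gap"])
im,D=cams.read_camera("side"); cv2.imwrite("pics/s1.png",cv2.resize(im[130:390,130:430],None,fx=2,fy=2))
E
```

```text
5.0 [0.63292586 0.22976713 0.20179352] [-1.79979056e+02 -7.05708712e-02  1.68334943e+02] [-0.54936117 -0.26931331 -1.6693781 ] 0.48758118594597694
```

View pics/s1.png

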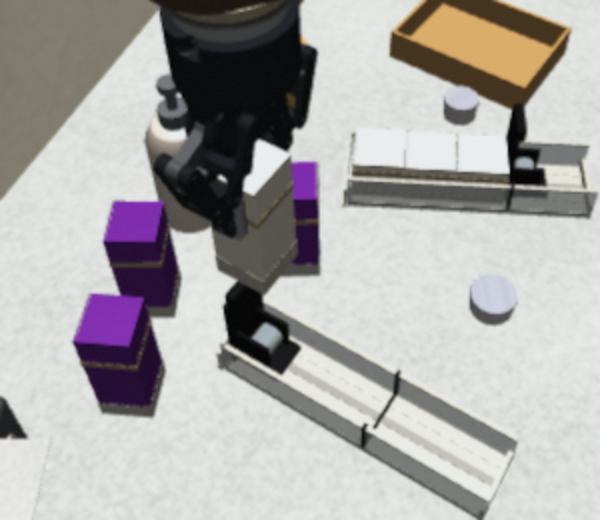

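The carton hangs upright and clear of the tray, and the empty pusher has sprung to the front. Next I'll carry the carton to the cardboard tray.

{"api": "step_arm", "payload": {"motion": [[[-4, -20, 0, 0, 0, 0], [-10, -60, 0, 0, 0, 0], [-17, -103, 0, 0, 0, 0], [-25, -146, 0, 0, 0, 0], [-32, -190, 0, 0, 0, 0], [-40, -235, 0, 0, 0, 0], [-47, -280, 0, 0, 0, 0], [-55, -325, 0, 0, 0, 0], [-62, -370, 0, 0, 0, 0], [-69, -410, 0, 0, 0, 0], [-74, -440, 0, 0, 0, 0], [-76.5, -453, 0, 0, 0, 0]]]}}

```text
clock: 6.25
tool_pos: [0.5553, -0.2264, 0.2016]
orientation: [-180.0, -0.1, 168.1]
wrist_force: [0.5, 0.8, -1.5]
finger_gap: 0.481
grasp_force: 46.9
```

{"api": "step_arm", "payload": {"motion": [[[0, 0, 0, 0, 0, 0], [0, 0, 0, 0, 0, 0], [0, 0, 0, 0, 0, 0], [0, 0, -30, 0, 0, 0], [0, 0, -60, 0, 0, 0], [0, 0, -80, 0, 0, 0], [0, 0, -100, 0, 0, 0], [0, 0, -100, 0, 0, 0], [0, 0, -100, 0, 0, 0], [0, 0, -100, 0, 0, 0]]]}}

```text
clock: 7.25
tool_pos: [0.5581, -0.2232, 0.104]
orientation: [-180.0, 0.1, 168.4]
wrist_force: [0.7, -0.9, -1.6]
finger_gap: 0.486
grasp_force: 47.0
```

```bash
python3 - <<'E'
from h import *
s=sensors.read_state(); print(s["clock"],s["tool_pos"],s["orientation"],s["wrist_force"],s["finger_gap"])
t=s["tool_pos"]
for c in("side","wrist","top"):
    im,D=cams.read_camera(c)
    if c=="side":cv2.imwrite("pics/s2.png",cv2.resize(im[50:250,260:520],None,fx=2.5,fy=2.5))
    g=im.astype(int)[D>0]; p,w=cloud(c,D)
    m=(w[:,2]>.01)&(w[:,2]<.15)&(np.hypot(w[:,0]-t[0],w[:,1]-t[1])<.04)&(g.mean(1)>70)&(g.max(1)-g.min(1)<35)
    print(c,m.sum(),np.percentile(w[m],[1,50,99],axis=0).round(3).tolist() if m.sum() else 0)
E
```

```text
7.25 [ 0.55807074 -0.22322659  0.10403892] [-1.79950634e+02  1.49963475e-01  1.68377023e+02] [ 0.65135249 -0.87663333 -1.60985198] 0.485979790752395
side 79 [[0.535, -0.242, 0.044], [0.538, -0.229, 0.094], [0.585, -0.196, 0.15]]
wrist 1000 [[0.534, -0.256, 0.045], [0.54, -0.221, 0.124], [0.558, -0.186, 0.149]]
top 14 [[0.539, -0.212, 0.04], [0.541, -0.203, 0.053], [0.561, -0.2, 0.123]]
```

View pics/s2.png

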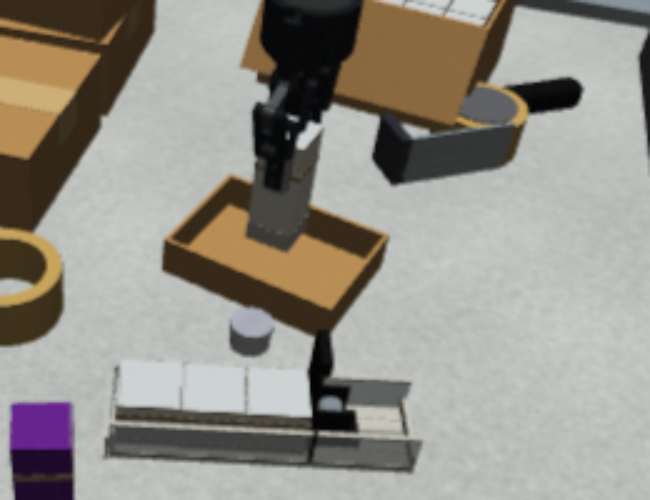

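The carton is upright over the middle of the cardboard tray, with its bottom about 40 mm up. Lowering it gently.

{"api": "step_arm", "payload": {"motion": [[[0, 0, -15, 0, 0, 0], [0, 0, -26, 0, 0, 0], [0, 0, -31, 0, 0, 0], [0, 0, -33, 0, 0, 0], [0, 0, -34, 0, 0, 0], [0, 0, -34, 0, 0, 0], [0, 0, -34, 0, 0, 0], [0, 0, -34, 0, 0, 0]]]}}

```text
clock: 8.2
tool_pos: [0.5572, -0.2235, 0.0688]
orientation: [-180.0, 0.0, 168.3]
wrist_force: [0.7, 1.1, -1.4]
finger_gap: 0.488
grasp_force: 47.0
```

{"api": "step_arm", "payload": {"motion": [[[0, 0, -1, 0, 0, 0], [0, 0, -1.5, 0, 0, 0], [0, 0, -2, 0, 0, 0], [0, 0, -2, 0, 0, 0], [0, 0, -2, 0, 0, 0]]]}}

```text
clock: 8.7
tool_pos: [0.5572, -0.2235, 0.0672]
orientation: [-180.0, 0.0, 168.3]
wrist_force: [-1.3, 0.4, 6.3]
finger_gap: 0.482
grasp_force: 47.7
```

Contact: the wrist force rose about 7 N. Opening the gripper.

{"api": "step_arm", "payload": {"motion": [[[0, 0, 0, 0, 0, 0], [0, 0, 0, 0, 0, 0], [0, 0, 0, 0, 0, 0], [0, 0, 0, 0, 0, 0], [0, 0, 0, 0, 0, 0], [0, 0, 0, 0, 0, 0], [0, 0, 0, 0, 0, 0], [0, 0, 0, 0, 0, 0], [0, 0, 0, 0, 0, 0], [0, 0, 0, 0, 0, 0]]], "claw": 0}}

```text
clock: 9.7
tool_pos: [0.5569, -0.2233, 0.0663]
orientation: [-180.0, 0.0, 168.3]
wrist_force: [0.3, -0.6, -0.0]
finger_gap: 1.001
grasp_force: 0.0
```

{"api": "step_arm", "payload": {"motion": [[[0, 0, 10, 0, 0, 0], [0, 0, 30, 0, 0, 0], [0, 0, 60, 0, 0, 0], [0, 0, 90, 0, 0, 0], [0, 0, 120, 0, 0, 0], [0, 0, 150, 0, 0, 0], [0, 0, 165, 0, 0, 0], [0, 0, 165, 0, 0, 0], [0, 0, 165, 0, 0, 0], [0, 0, 165, 0, 0, 0]]]}}

```text
clock: 10.7
tool_pos: [0.5559, -0.2227, 0.2289]
orientation: [179.9, -0.2, 168.3]
wrist_force: [-0.1, 0.4, -0.3]
finger_gap: 1.0
grasp_force: 0.0
```

```bash
python3 - <<'E'
from h import *
s=sensors.read_state(); print(s["clock"],s["tool_pos"],s["orientation"],s["joint_pos"])
im,D=cams.read_camera("wrist")
p,w=cloud("wrist",D); g=im.astype(int)[D>0]
m=(w[:,2]>.105)&(w[:,2]<.127)&(g.max(1)-g.min(1)<40)&(np.hypot(w[:,0]-.557,w[:,1]+.223)<.06)&(g.mean(1)>90)
print(m.sum(),cv2.minAreaRect((w[m,:2]*1000).astype(np.float32)),np.median(w[m,2]),np.ptp(w[m,2]))
# pusher in front position, from side and top
for c in("top","side"):
    im,D=cams.read_camera(c)
    p,w=cloud(c,D); g=im.astype(int)[D>0]
    m=(w[:,2]>.084)&(w[:,2]<.108)&(g.mean(1)<60)&(np.hypot(w[:,0]-.65,w[:,1]-.225)<.05)&(g.max(1)-g.min(1)<30)
    print(c,m.sum(),cv2.minAreaRect((w[m,:2]*1000).astype(np.float32)),np.percentile(w[m,2],[2,50,98]))
    for f in finder.place_of(c,"pull_tab")[:3]:
        print(f["conf"],f["position"],world(c,f["position"],z=.096))
E
```

```text
10.7 [ 0.55592821 -0.22271618  0.22886534] [179.92235835  -0.21932581 168.32074789] [-3.15309364e+01  7.15040502e+00  1.01402912e+02 -1.52960827e-03
  7.16793413e+01 -1.09851052e+02]
2453 ((558.3343505859375, -224.01454162597656), (41.951995849609375, 42.46815872192383), 78.16815185546875) 0.1158794800753794 0.011647182358511032
top 128 ((648.1748046875, 223.8256072998047), (39.745670318603516, 10.284147262573242), 77.4273681640625) [0.0889801  0.10213182 0.10541671]
0.58 [196.6, 204.3] [[0.65689518 0.223538   0.096     ]]
0.3 [145.6, 274.1] [[0.75187786 0.09158454 0.096     ]]
side 207 ((651.6032104492188, 230.5456085205078), (39.714599609375, 10.100625038146973), 77.9207992553711) [0.08675585 0.10236269 0.10553459]
0.83 [273.0, 251.5] [[0.65231793 0.22736427 0.096     ]]
```

The carton stands at (558,-224), well inside tolerance. Next: move to above the pull tab with a quarter turn and a half-closed gripper, since the purple cartons are near.

{"api": "step_arm", "payload": {"motion": [[[8, 37, 0, 0, 0, -0.13], [16, 75, 0, 0, 0, -0.26], [23, 112, 0, 0, 0, -0.39], [31, 150, 0, 0, 0, -0.52], [39, 187, 0, 0, 0, -0.65], [47, 225, 0, 0, 0, -0.785], [54, 262, 0, 0, 0, -0.92], [62, 300, 0, 0, 0, -1.05], [70, 337, 0, 0, 0, -1.18], [78, 375, 0, 0, 0, -1.31], [86, 412, 0, 0, 0, -1.44], [93, 450, 0, 0, 0, -1.57]]], "claw": 0.57}}

```text
clock: 12.15
tool_pos: [0.6501, 0.2282, 0.2308]
orientation: [-180.0, 0.0, 78.1]
wrist_force: [0.3, -1.0, -0.8]
finger_gap: 0.43
grasp_force: 0.0
```

{"api": "step_arm", "payload": {"motion": [[[0, 0, 0, 0, 0, 0], [0, 0, 0, 0, 0, 0], [0, 0, 0, 0, 0, 0], [0, 0, 0, 0, 0, 0], [0, 0, 0, 0, 0, 0]]]}}

```text
clock: 12.65
tool_pos: [0.65, 0.2255, 0.2314]
orientation: [180.0, 0.0, 78.3]
wrist_force: [1.0, 0.2, -0.1]
finger_gap: 0.433
grasp_force: 0.0
```

```bash
python3 - <<'E'
from h import *
s=sensors.read_state(); print(s["clock"],s["tool_pos"],s["orientation"],s["joint_pos"],s["finger_gap"])
im,D=cams.read_camera("wrist"); cv2.imwrite("pics/w3.png",im)
p,w=cloud("wrist",D); g=im.astype(int)[D>0]
m=(w[:,2]>.084)&(w[:,2]<.108)&(g.mean(1)<70)&(np.hypot(w[:,0]-.65,w[:,1]-.227)<.04)&(g.max(1)-g.min(1)<30)
if m.sum()>5: print(m.sum(),cv2.minAreaRect((w[m,:2]*1000).astype(np.float32)),np.percentile(w[m,2],[2,50,98]))
im=cv2.imread("pics/top0.png"); p,w=cloud("top",np.load("top0.npy")); g=im.astype(int)[np.load("top0.npy")>0]
for c in((.71,.269),(.734,.196)):
    m=(w[:,2]>.105)&(w[:,2]<.12)&(np.hypot(w[:,0]-c[0]-.01,w[:,1]-c[1])<.05)&(g[:,0]-g[:,1]>25)
    if m.sum()>5: print("purple",cv2.boxPoints(cv2.minAreaRect((w[m,:2]*1000).astype(np.float32))).round().tolist())
E
```

```text
12.65 [0.65001916 0.22548273 0.23144698] [1.79996192e+02 2.24635909e-03 7.82944638e+01] [ 1.06992176e+01  1.80130298e+01  8.83276765e+01 -3.67665875e-03
  7.36566296e+01  2.24057883e+01] 0.43264234584618977
404 ((650.8195190429688, 229.24020385742188), (38.811798095703125, 8.846900939941406), 78.82939910888672) [0.09154893 0.10355695 0.10528271]
purple [[698.0, 309.0], [722.0, 218.0], [764.0, 229.0], [740.0, 320.0]]
purple [[726.0, 220.0], [740.0, 181.0], [779.0, 194.0], [766.0, 233.0]]
```

View pics/w3.png

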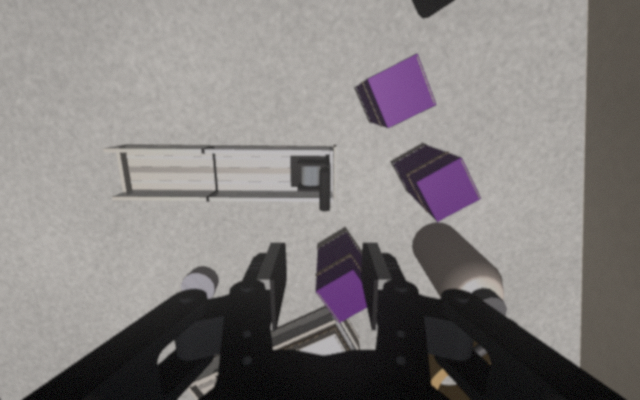

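The wrist view shows the tab at (187,324) and the fingers aligned across its thickness. The purple cartons are at least 8 mm beyond the front finger. Descending and pinching.

{"api": "step_arm", "payload": {"motion": [[[0, 2, -40, 0, 0, 0], [0, 2, -80, 0, 0, 0], [0, 2, -115, 0, 0, 0], [0, 2, -140, 0, 0, 0], [0, 2, -153, 0, 0, 0], [0, 2, -153, 0, 0, 0], [0, 2, -153, 0, 0, 0], [0, 2, -153, 0, 0, 0]]]}}

```text
clock: 13.5
tool_pos: [0.6516, 0.2289, 0.081]
orientation: [179.8, -0.1, 78.4]
wrist_force: [0.3, -0.7, -0.1]
finger_gap: 0.434
grasp_force: 0.0
```

{"api": "step_arm", "payload": {"motion": [[[0, 0, 0, 0, 0, 0], [0, 0, 0, 0, 0, 0], [0, 0, 0, 0, 0, 0], [0, 0, 0, 0, 0, 0], [0, 0, 0, 0, 0, 0], [0, 0, 0, 0, 0, 0], [0, 0, 0, 0, 0, 0], [0, 0, 0, 0, 0, 0], [0, 0, 0, 0, 0, 0], [0, 0, 0, 0, 0, 0]]], "claw": 1, "grip_force": 70}}

```text
clock: 14.5
tool_pos: [0.6514, 0.2288, 0.0802]
orientation: [179.8, -0.1, 78.3]
wrist_force: [1.6, -0.8, 5.4]
finger_gap: 0.104
grasp_force: 71.5
```

{"api": "step_arm", "payload": {"motion": [[[-7.8, 1.6, 0, 0, 0, 0], [-19.6, 4.1, 0, 0, 0, 0], [-34.3, 7.1, 0, 0, 0, 0], [-49, 10.1, 0, 0, 0, 0], [-63.6, 13.2, 0, 0, 0, 0], [-78.3, 16.2, 0, 0, 0, 0], [-93, 19.3, 0, 0, 0, 0], [-107.7, 22.3, 0, 0, 0, 0], [-119.5, 24.8, 0, 0, 0, 0], [-126.3, 26.2, 0, 0, 0, 0], [-129.3, 26.8, 0, 0, 0, 0], [-129.3, 26.8, 0, 0, 0, 0]]]}}

```text
clock: 15.7
tool_pos: [0.5237, 0.2563, 0.0802]
orientation: [179.5, -0.2, 78.3]
wrist_force: [8.7, -0.2, 1.9]
finger_gap: 0.101
grasp_force: 70.9
```

{"api": "step_arm", "payload": {"motion": [[[0, 0, 0, 0, 0, 0], [0, 0, 0, 0, 0, 0], [0, 0, 0, 0, 0, 0], [0, 0, 0, 0, 0, 0], [0, 0, 0, 0, 0, 0]]]}}

```text
clock: 16.2
tool_pos: [0.5241, 0.2562, 0.0801]
orientation: [179.5, -0.2, 78.3]
wrist_force: [7.5, 0.9, 2.2]
finger_gap: 0.101
grasp_force: 71.0
```

```bash
python3 - <<'E'
from h import *
s=sensors.read_state(); print(s["clock"],s["tool_pos"],s["orientation"],s["wrist_force"],s["finger_gap"],s["grasp_force"])
u=np.array([.979,-.203])
# paddle's face / black pusher points versus line, along tray x, relative to carton start centre (x=95)
o=np.array([632.6,230.])/1000-.095*u
for c in("side","top","wrist"):
    im,D=cams.read_camera(c); p,w=cloud(c,D); g=im.astype(int)[D>0]
    t=(w[:,:2]-o)@u; y=(w[:,:2]-o)@np.array([.203,.979])
    dark=(g.mean(1)<60)
    m=dark&(abs(y)<.021)&(t>-.06)&(t<.03)&(w[:,2]>.05)&(w[:,2]<.088)
    print(c,"paddle",m.sum(),np.percentile(t[m],[2,25,50,75,98]).round(4) if m.sum() else 0)
    m=dark&(abs(abs(y)-.026)<.004)&(t>-.05)&(t<.03)&(w[:,2]>.01)&(w[:,2]<.052)
    print(c,"line walls",m.sum(),np.percentile(t[m],[2,50,98]).round(4) if m.sum() else 0)
    if c=="side": cv2.imwrite("pics/s4.png",cv2.resize(im[210:390,210:410],None,fx=3.3,fy=3.3,interpolation=cv2.INTER_CUBIC))
E
```

```text
16.2 [0.52409982 0.25619662 0.0801304 ] [179.5076929   -0.24664674  78.33914021] [7.51634622 0.88942826 2.19145196] 0.10082209212524315 70.96057042479515
side paddle 45 [-0.0266 -0.0148 -0.0144 -0.0143 -0.0133]
side line walls 14 [-0.0143 -0.0126 -0.011 ]
top paddle 7 [-0.0333 -0.0287 -0.0136 -0.0131 -0.0112]
top line walls 38 [-0.048  -0.0148  0.0258]
wrist paddle 81 [-0.0328 -0.0269 -0.0228 -0.0157 -0.0018]
wrist line walls 95 [-0.0153 -0.0136 -0.0124]
```

View pics/s4.png

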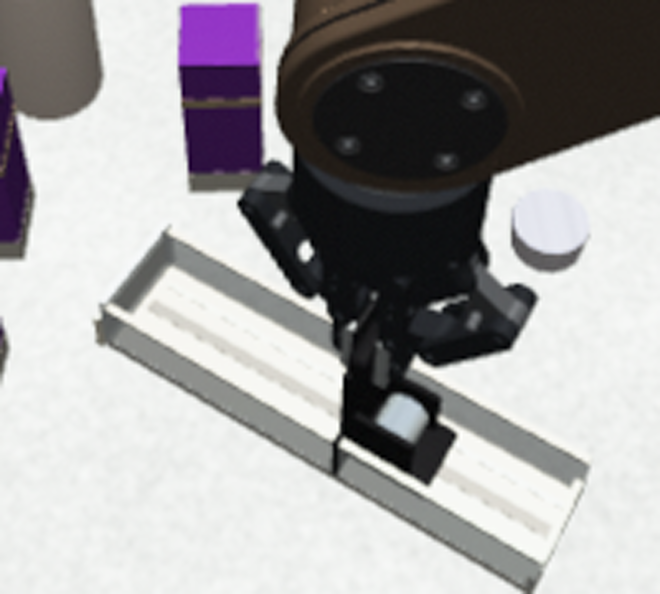

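The picture shows the pusher's face level with the black line at (440,345), still gripped. Two measurements put the joint at about 0.130 to 0.134. Handing in.

```bash
python3 -c "
from plant import sensors,r
s=sensors.read_state();print(s['tool_pos'],s['joint_vel'].round(2));print(r.close_job())"
```

```text
[0.52411647 0.25621982 0.08016104] [-0.02 -0.04  0.06 -0.02  0.04 -0.04]
the job is handed in; nothing more can be done
None
```

I've handed the job in (no verdict came back): the carton stands upright and released in the cardboard tray, and the gripper is holding the pusher with its face level with the loading line, joint measured at about 0.130 to 0.134 m.

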